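Peel the top tray off a clinging stack and hold it out over the free mat

ROBOT

A 7-joint arm with a two-finger parallel gripper is mounted at the origin on the work surface. World frame = base frame: x ahead of the robot, y to its left, z up, the work surface at z = 0. Lengths are in m, angles in degrees, forces in N, time in s.
With the tool pointing down it reaches from about 0.425 to 0.925 m from the base axis. Payload 6.8 kg.
Tool frame: the origin (TCP) lies between the finger pads; the fingertips stand 14 mm ahead of it and the grasp point (between the pads) lies 5 mm behind it; z points along the fingers, y is the direction in which the jaws open and shut (so a half turn about z gives the same grasp; the last joint's range is limited). The gripper opens to 85 mm and grips with 20 to 120 N. Pads are 22 mm wide; open, the fingers measure 114 mm over their backs; the gripper's body (76 mm by 85 mm) begins 54 mm behind the grasp point. The pads swing forward as they close: fully open they stand 13 mm farther back than shut.
Start: joints at [63.593, 27.33, 1.283, 89.118, -0.659, 63.558, -4.761], TCP at [0.233, -0.633, 0.245] pointing down, gripper open.
Joint ranges: [-169.35, 169.35], [-19.33, 120.38], [-80.79, 83.38], [13.8, 139.57], [-78.32, 258.32], [9.67, 109.79], [-169.56, 169.56]. Speed limits (degrees/s): [136.94, 136.94, 180, 180, 180, 180, 180].

INTERFACE

Orientations are given as [roll, pitch, yaw] about the fixed x, y, z axes, in that order (R = Rz(yaw) Ry(pitch) Rx(roll)).
In Python, from bench import env, fingers, sensors, grab_frame, finder gives the robot as it stands. Calls block until the motion is done:
- env.move_ptp(position, orientation): joint-space move of the TCP to a pose.
- env.servo_line(position, rot=None, velocity=0.15, guard=None): straight line of the TCP; rot=None keeps the orientation; velocity is the mean speed in m/s. With guard (N) it stops when the force on the tool has changed by that much, and returns True; else False.
- env.move_joints(angles): joint-space move.
- fingers.grip(opening, effort=None): finger opening in m; effort is the grip in N (None keeps the last); returns when the fingers have stopped.
- env.dwell(seconds).
- env.ik(position, orientation): joint angles nearest the present ones, or None.
- sensors.sense(): the state.
- grab_frame(name): name is "scene" or "top" or "wrist"; returns a dict with "color" (420x560x3 uint8, red, green, blue), "fx", "fy", "cx", "cy" (pixels), "k1" (the pictures are not rectified: a ray, as slopes to the right and down, at radius r is drawn at 1 + k1 r^2 times it, then the intrinsics apply), "view" (4x4, takes a point from world to camera coordinates). Camera axes: x right, y up, looking along -z (the intrinsics and any distortion apply to the point x, -y, -z); pixel columns grow to the right and rows downward; lengths in m; the calibration is good to about 2 mm. A picture is of the moment at which its call begins. There is no depth.
A pose or a line that the arm cannot do raises env.PlanningError and nothing moves.
- env.close_job(): hands the job in, once; it reports no verdict.
Trained networks look in the newest picture that a camera, given by its name, has taken for a name from the list of things; names that differ only in an ending like _2 or _b are one class to them, and where a whole thing is asked for, a point or a joint stands for the part that bears it (a point fixed in the world has none). Each returns a list of dicts, best first, with "p" (0 to 1); they miss things now and then, are a little off and sometimes report something else, mostly with a low value. They report only what shows in the picture. A call takes as long as a camera call. They do not tell look-alikes from the thing itself.
- finder.find_in(label, camera): "bbox" ([left, top, width, height] as shares, 0 to 1, of the picture: columns of its width, rows of its height, round what is visible of it).
- finder.tip_of(label, camera): "at" ([column, row] as shares, 0 to 1, of the picture: columns of its width, rows of its height: a listed point, or the origin of a listed thing).
The state is a dict: "time": time; "joints": joint angles; "joint_vel": joint speeds; "tau": joint torques, N m; "ee_pos": TCP position; "eef_rot": TCP orientation; "wrist_force": force on the tool from outside, world axes, zero at the start; "wrist_torque": the same for the moment, N m; "gripper_width": finger opening in m.
Only numpy, scipy, OpenCV 4.12 (cv2) and the standard library are available. Lean on these libraries where they do the work, as an engineer would, in place of code of your own. Each camera call takes 0.05 s, during which the arm holds its last target. There are 200 camera calls.

TASK

The washed serving trays cling together and each one's far corner is caught under the hooked ear of the tray beneath. Take the top tray by its own ear and peel it off: tip that corner up first while the opposite corner still sits low on the stack, draw it out from under the hook, and leave the tray beneath seated. Then hold the tray out level, about 20 cm above the middle of the free mat on the serving board (the cup waits on the other mat), and finish there still holding it; leave the cup, jug and jar alone.

Things in the scene. Friction and masses are not known exactly. Their poses are not given: they have to be found in the camera images.
- tray_ear (a point): centre of the head of the hooked ear at one corner of the top tray (beige plastic, 100 g): a block 25 mm (x) by 40 mm (y) by 11 mm high, its top 156 mm above the counter, its underside 23 mm above the rim, on a 5 mm neck at its outer (-x) side. -x points outwards, +x along the tray's diagonal, z up. Pinch from above, fingers closing along x; room beside it 20 mm below the head.
- tray_centre (a point): centre of the top tray's floor, upper face, where it balances; axes as the ear's (+x leads away from the ear). 190 x 140 mm over the rectangular rim, sloping walls. This point is 20 mm above the underside of the four feet and 22 mm below the rim; the ear's head centre is 120 mm along -x and 50.5 mm up from it.
- tray_far (a point): rim corner of the top tray opposite the ear, upper face of the rim, 118 mm from the centre along +x, 42 mm above the underside of the feet. The second tray's ear hooks over it: 3 mm above the rim, overlapping it by 8 mm. The nearest foot is 63 mm from the centre along +x: tip about that foot.
- tray: the loose top tray; origin under its centre at foot level, axes as above. Rubber pads grip its two side feet (about 1 N each, up to 7 mm above the second tray's floor): tipped up by the ear 0.14 rad the feet are free. Then draw it 22 mm along -x, still tipped, and lift. Lifted level, it brings the second tray up with it.
- second_centre (a point): centre of the floor (upper face) of the second tray, loose, the same as the top one but turned by half a turn, so that its own ear stands at the opposite corner, 20 mm lower than that of the top tray. It is 20 mm below tray_centre. It must stay where it is (3 mm play under the hook of the tray below it).
- second: the second tray; origin under its centre at foot level.
- stack: three more such trays, fixed, alternately turned, nested with a pitch of 20 mm; origin on the counter below the centre of the stack. The top tray's rim is 122 mm above the counter.
- board: dark wooden serving board lying on the counter, fixed, 200 x 400 x 10 mm, origin under its centre, long side along y; carries the two mats.
- mat_a_top (a point): centre of the upper face of one of the two alike square cork mats, 150 x 150 x 4 mm, fixed, on the board, 14 mm above the counter. The cup stands on one of the two mats: compare positions.
- mat_b_top (a point): the same for the other mat.
- mat_a: the first mat, origin under its centre.
- mat_b: the second mat, origin under its centre.
- cup: white mug, 72 mm across, 58 mm high, handle at +y; origin under its centre. It waits on one of the mats.
- jug: steel milk jug, 80 mm across, 100 mm high; origin under its centre. Leave alone.
- jar: amber jar with a steel cap, 72 mm across, 95 mm high; origin under its centre. Leave alone.
Mind the look-alikes: they are no part of the job. Leave any blue or turquoise look-alike of the second alone.

How it is judged (in metres and radians):
On the way, in this order (a step that is already met when the one before it is completed fails the run):
1. the ear corner is tipped up while the opposite corner of the tray still sits on the stack (angle between tray_centre's own z axis and vertical above 0.06 rad and z of tray_far in the frame of stack below 0.128 m and contact force between the fingers and tray above 0.5 N), for 0.1 s.
2. the tray is clear of the stack and the tray beneath has stayed seated (z of tray_centre in the frame of stack above 0.15 m and contact force between tray and second below 0.05 N and distance of second_centre from where it was at the start of the episode below 0.012 m and angle between second_centre's own z axis and vertical below 0.06 rad), for 0.2 s.
At the end, for the whole second after the job is handed in: Fingers hold the tray, touching nothing else, its floor centre within 50 mm of the free mat's centre in plan and 130-300 mm above the counter, level within 0.2 rad, still (30 mm/s); second tray within 12 mm and 0.06 rad of its place; cup, jug, jar within 20 mm of theirs (contact force between the fingers and tray above 1 N and horizontal distance between tray_centre and mat_b_top below 0.05 m and height (world z) of tray_centre between 0.13 and 0.3 m and angle between tray_centre's own z axis and vertical below 0.2 rad and linear speed of tray below 0.03 m/s and contact force between tray and second below 0.1 N and contact force between tray and stack below 0.1 N and contact force between tray and board below 0.1 N and contact force between tray and mat_a below 0.1 N and contact force between tray and mat_b below 0.1 N and contact force between tray and cup below 0.1 N and contact force between tray and jug below 0.1 N and contact force between tray and jar below 0.1 N and distance of second_centre from where it was at the start of the episode below 0.012 m and angle between second_centre's own z axis and vertical below 0.06 rad and distance of each of cup, jug, jar from where it was at the start of the episode below 0.02 m); the arm keeps its last pose, push and grip.
It fails at once if the second tray is pulled up more than 20 mm out of its place (distance of second_centre from where it was at the start of the episode above 0.02 m).
It fails at once if the cup, jug or jar are pushed more than 30 mm or tipped over (distance of any of cup, jug, jar from where it was at the start of the episode above 0.03 m or angle between any of cup, jug, jar's own z axis and vertical above 0.5 rad).
It also fails if it takes over 38 s, if anything falls off the work surface, if the arm or the gripper's body presses on something with over 40 N, if the wrist force passes 120 N, or if a joint passes its speed limit or range.

## Working session

There is one attempt and no reset: what is moved stays moved. The work goes in short steps, each a Python script; the robot and the scene stay as the last script left them, time stands still between calls to the robot, and variables do not carry over. Pictures are saved under pics/ and viewed, about 8 in all and at most 12, crops included, and the job is handed in when it is done.

```bash
ls; mkdir -p pics; cat > h.py <<'E'
import numpy as np, cv2
from bench import env, fingers, sensors, grab_frame, finder
def ray(f,px):
    K=np.array([[f['fx'],0,f['cx']],[0,f['fy'],f['cy']],[0,0,1.]])
    u=cv2.undistortPoints(np.array([[px]],float),K,np.array([f['k1'],0,0,0.]))[0,0]
    V=np.array(f['view']); R=V[:3,:3]
    return -R.T@V[:3,3], R.T@np.array([u[0],-u[1],-1.])
def atz(f,px,z):
    o,d=ray(f,px); return o+d*(z-o[2])/d[2]
def proj(f,P):
    V=np.array(f['view']); c=V[:3,:3]@np.asarray(P,float)+V[:3,3]
    a,b=c[0]/-c[2],-c[1]/-c[2]; s=1+f['k1']*(a*a+b*b)
    return np.array([f['cx']+f['fx']*a*s,f['cy']+f['fy']*b*s])
def tri(fs):
    A=np.zeros((3,3));b=np.zeros(3)
    for f,px in fs:
        o,d=ray(f,px);d/=np.linalg.norm(d);M=np.eye(3)-np.outer(d,d);A+=M;b+=M@o
    return np.linalg.solve(A,b)
def save(f,n): cv2.imwrite('pics/'+n+'.png',f['color'][:,:,::-1])
E
python3 - <<'E'
from h import *
F={}
for c in ('scene','top'):
    f=grab_frame(c);save(f,c+'0');F[c]=f
    print(c,(-np.array(f['view'])[:3,:3].T@np.array(f['view'])[:3,3]).round(3))
    for l,z in dict(tray_ear=.1505,tray_centre=.1,tray_far=.122,second_centre=.08,mat_a_top=.014,mat_b_top=.014,cup=.014,jug=0,jar=0,board=0).items():
        for r in finder.tip_of(l,c)[:3]:
            px=np.array(r['at'])*[560,420]
            print(c,l,round(r['p'],2),px.round(0),atz(f,px,z).round(3))
print(sensors.sense()['time'])
E
```

```text
pics
scene [ 1.319 -0.769  0.95 ]
scene tray_ear 0.65 [302. 150.] [0.447 0.255 0.15 ]
scene tray_centre 0.93 [333. 183.] [0.57  0.248 0.1  ]
scene tray_far 0.81 [369. 192.] [0.686 0.256 0.122]
scene second_centre 0.94 [270. 161.] [0.345 0.228 0.08 ]
scene second_centre 0.81 [397. 173.] [0.652 0.449 0.08 ]
scene mat_a_top 0.88 [213. 275.] [ 0.541 -0.172  0.014]
scene mat_b_top 0.9 [143. 313.] [ 0.524 -0.364  0.014]
scene mat_b_top 0.47 [141. 310.] [ 0.511 -0.362  0.014]
scene mat_b_top 0.22 [298. 316.] [ 0.78  -0.122  0.014]
scene cup 0.98 [213. 271.] [ 0.532 -0.161  0.014]
scene jug 0.56 [356. 266.] [0.764 0.116 0.   ]
scene jar 0.82 [299. 317.] [ 0.775 -0.112  0.   ]
scene board 0.59 [179. 297.] [ 0.531 -0.269  0.   ]
top [0.431 0.091 1.086]
top tray_ear 0.72 [217. 225.] [0.458 0.248 0.15 ]
top tray_ear 0.51 [223. 186.] [0.554 0.234 0.15 ]
top tray_centre 0.86 [219. 182.] [0.571 0.255 0.1  ]
top tray_far 0.75 [219. 135.] [0.69  0.254 0.122]
top tray_far 0.58 [408. 202.] [ 0.526 -0.228  0.122]
top second_centre 0.71 [130. 173.] [0.593 0.496 0.08 ]
top second_centre 0.57 [209. 288.] [0.295 0.274 0.08 ]
top mat_a_top 0.76 [377. 201.] [ 0.54  -0.176  0.014]
top mat_b_top 0.64 [446. 208.] [ 0.522 -0.374  0.014]
top cup 0.65 [372. 202.] [ 0.537 -0.162  0.014]
top jug 0.56 [273. 117.] [0.777 0.12  0.   ]
top jar 0.61 [353. 122.] [ 0.769 -0.11   0.   ]
top board 0.6 [410. 204.] [ 0.533 -0.276  0.   ]
1.1
```

View pics/scene0.png

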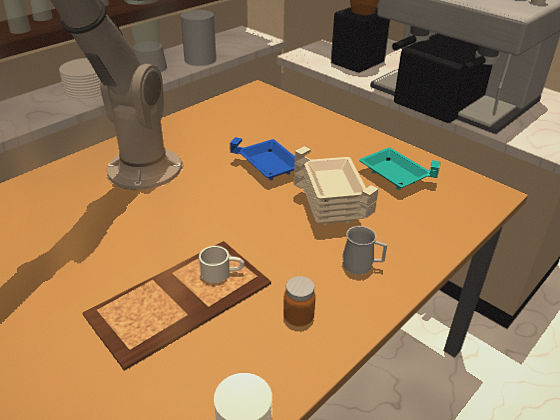

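View pics/top0.png

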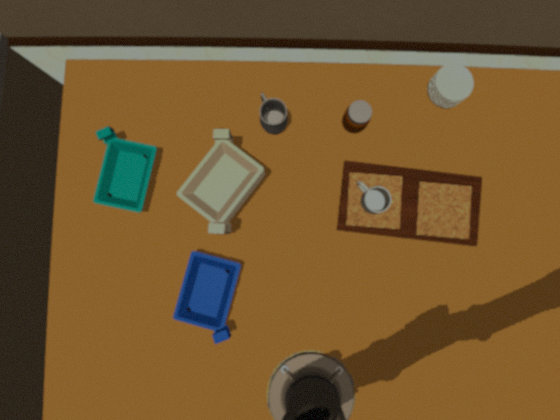

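```bash
python3 - <<'E'
from h import *
S=sensors.sense();print(S['ee_pos'],S['eef_rot'])
for yaw in (90,-90):
    for p in ([.455,.25,.3],[.455,.25,.15],[.425,-.30,.3]):
        q=env.ik(p,[180,0,yaw]); print(yaw,p,None if q is None else np.round(q,0))
a=cv2.imread('pics/scene0.png')[130:230,270:400]; b=cv2.imread('pics/top0.png')[120:240,160:290]
A=cv2.resize(a,(400,308),interpolation=2);B=cv2.resize(b,(400,369),interpolation=2)
C=np.zeros((369,800,3),np.uint8);C[:308,:400]=A;C[:,400:]=B;cv2.imwrite('pics/crop1.png',C)
E
```

```text
[ 0.23326237 -0.63344569  0.24533168] [ 1.79997617e+02 -3.82430695e-03  2.02122543e+01]
90 [0.455, 0.25, 0.3] [ 16.  20. -64. 103.  19.  69. -53.]
90 [0.455, 0.25, 0.15] [ 13.  34. -64. 112.  37.  57. -68.]
90 [0.425, -0.3, 0.3] [ 47.  11. -21. 105.   4.  64.  24.]
-90 [0.455, 0.25, 0.3] [ 19.  22. -67. 103.  21.  69. 125.]
-90 [0.455, 0.25, 0.15] [ 15.  36. -68. 112.  40.  59. 109.]
-90 [0.425, -0.3, 0.3] [  19.   10.   10.  107.   -2.   64. -150.]
```

View pics/crop1.png

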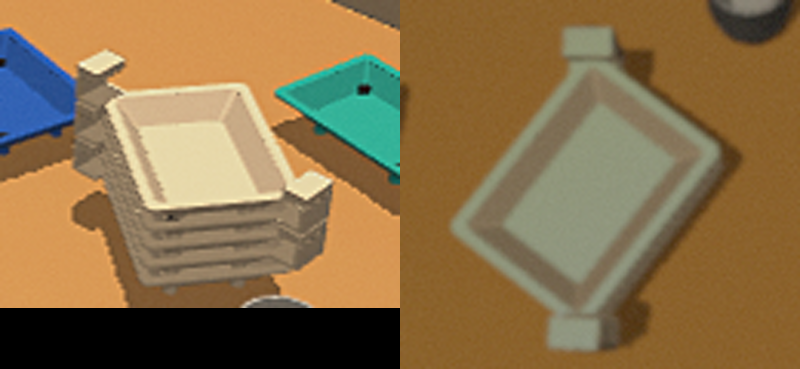

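```bash
python3 - <<'E'
from h import *
q=list(sensors.sense()['joints']); q[1]-=10; q[0]=-35
env.move_joints(q); S=sensors.sense();print(S['time'],S['ee_pos'],S['eef_rot'])
for yaw in (91,-89):
    for p in ([.45,.25,.3],[.45,.25,.15]):
        r=env.ik(p,[180,0,yaw]); print(yaw,p,None if r is None else np.round(r,0))
f=grab_frame('wrist');save(f,'wrist1');V=np.array(f['view']);print((-V[:3,:3].T@V[:3,3]).round(3),-V[2,:3].round(2))
for l,z in dict(tray_ear=.1505,tray_centre=.1,tray_far=.122).items():
    for r in finder.tip_of(l,'wrist')[:3]:
        px=np.array(r['at'])*[560,420]; print(l,round(r['p'],2),px.round(0),atz(f,px,z).round(3))
E
```

```text
4.675 [0.58955015 0.32271744 0.36243098] [170.0602028   -1.05844358 118.81718893]
91 [0.45, 0.25, 0.3] [-41.   9.   5. 107.  -1.  64. -34.]
91 [0.45, 0.25, 0.15] [-39.  19.   4. 116.  -2.  45. -33.]
-89 [0.45, 0.25, 0.3] [-16.  11. -22. 106.   4.  64. 141.]
-89 [0.45, 0.25, 0.15] [-16.  21. -24. 115.  11.  46. 134.]
[0.532 0.383 0.489] [ 0.29 -0.19 -0.94]
tray_ear 0.61 [ 66. 193.] [0.453 0.249 0.15 ]
tray_centre 0.7 [191. 224.] [0.568 0.251 0.1  ]
tray_far 0.87 [290. 273.] [0.687 0.251 0.122]
```

View pics/wrist1.png

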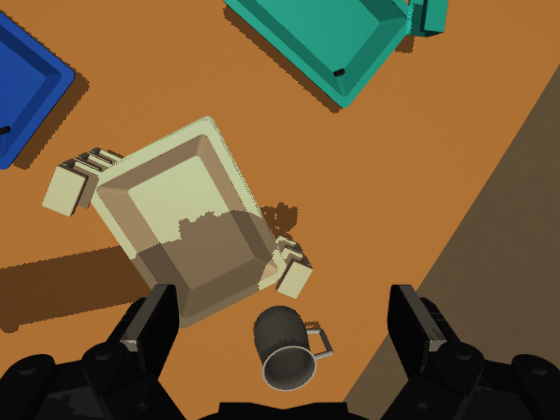

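```bash
python3 - <<'E'
from h import *
f=grab_frame('wrist')
for z,P in ((.156,[(58,163),(87,173),(73,216),(43,205)]),(.136,[(288,258),(312,265),(297,298),(277,292)]),(.122,[(209,117),(96,187),(182,327),(278,268)])):
    X=np.array([atz(f,p,z)[:2] for p in P]); print(X.round(3).tolist(),X.mean(0).round(4))
E
```

```text
[[0.44, 0.273], [0.464, 0.275], [0.466, 0.234], [0.441, 0.233]] [0.4526 0.2536]
[[0.67, 0.272], [0.698, 0.275], [0.703, 0.233], [0.679, 0.231]] [0.6876 0.2529]
[[0.536, 0.364], [0.469, 0.255], [0.606, 0.144], [0.671, 0.252]] [0.5705 0.2536]
```

```bash
python3 - <<'E'
from h import *
env.move_ptp([.4526,.2536,.26],[180,0,90])
fingers.grip(.06,80)
f=grab_frame('wrist');save(f,'wrist2');S=sensors.sense();print(S['time'],S['ee_pos'],S['eef_rot'],np.round(S['joints']),S['gripper_width'])
for l,z in dict(tray_ear=.1505,tray_centre=.1,tray_far=.122).items():
    for r in finder.tip_of(l,'wrist')[:3]:
        px=np.array(r['at'])*[560,420]; print(l,round(r['p'],2),px.round(0),atz(f,px,z).round(3))
E
```

```text
6.1167 [0.45290578 0.25375254 0.26013381] [ 1.79981984e+02 -1.32065446e-02  9.00047639e+01] [-41.  12.   5. 110.  -1.  59. -35.] 0.059936152878279796
tray_ear 0.76 [281. 225.] [0.452 0.248 0.15 ]
tray_centre 0.56 [426. 201.] [0.571 0.25  0.1  ]
```

View pics/wrist2.png

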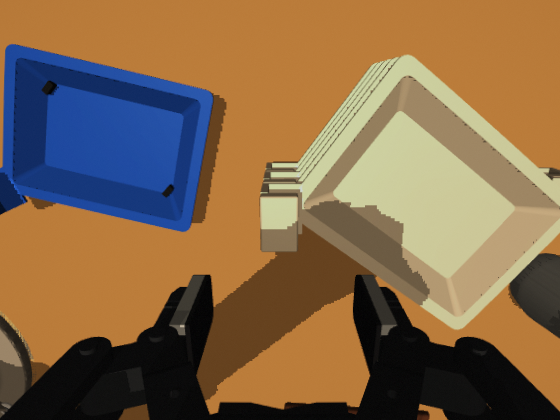

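```bash
python3 - <<'E'
from h import *
f=grab_frame('wrist')
X=np.array([atz(f,p,.156)[:2] for p in [(261,194.5),(297.5,194.5),(298,251),(261,251)]]);print(X.round(4).tolist());e=X.mean(0)
print(e.round(4))
x,y=e[0],(e[1]+.2525)/2
print(env.servo_line([x,y,.1455],velocity=.1,guard=8),sensors.sense()['wrist_force'].round(1) if hasattr(sensors.sense()['wrist_force'],'round') else 0)
fingers.grip(.0,80)
S=sensors.sense();print(S['time'],S['ee_pos'],S['gripper_width'],np.round(S['wrist_force'],1),np.round(S['wrist_torque'],2))
# feasibility of tip & draw
from scipy.spatial.transform import Rotation as R
p=np.array(S['ee_pos']);P=np.array([x+.183,y,.08])
for th,d,up in ((.08,0,0),(.16,0,0),(.16,.025,0),(.16,.025,.15)):
    r=R.from_rotvec([0,th,0]); q=P+r.apply(p-P)+r.apply([-d,0,0])+[0,0,up]
    o=(r*R.from_euler('xyz',[180,0,90],degrees=True)).as_euler('xyz',degrees=True)
    j=env.ik(q,o);print(q.round(3),o.round(1),None if j is None else np.round(j))
E
```

```text
[[0.4393, 0.2712], [0.463, 0.2712], [0.4638, 0.2311], [0.4386, 0.2311]]
[0.4512 0.2511]
False [ 0.5  0.3 -0.6]
8.0167 [0.45111667 0.25195627 0.14591825] 0.024348072468920904 [-2.8 -1.4  5.7] [-0.05  0.44 -0.01]
[0.457 0.252 0.16 ] [-175.4    0.    90. ] [-37.  21.   4. 112.  -5.  51. -30.]
[0.464 0.252 0.174] [-170.8    0.    90. ] [-35.  22.   3. 108.  -7.  58. -28.]
[0.439 0.252 0.178] [-170.8    0.    90. ] [-36.  20.   3. 110.  -7.  57. -29.]
[0.439 0.252 0.328] [-170.8    0.    90. ] [-37.  12.   4. 101.  -6.  75. -31.]
```

```bash
cat >> h.py <<'E'
from scipy.spatial.transform import Rotation as R
p0=np.array([.4511,.252,.1459]);P0=np.array([.4511+.183,.252,.08])
def pose(th,d=0,up=0):
    r=R.from_rotvec([0,th,0])
    return P0+r.apply(p0-P0)+r.apply([-d,0,0])+[0,0,up],(r*R.from_euler('xyz',[180,0,90],degrees=True)).as_euler('xyz',degrees=True)
def rep(t=''):
    S=sensors.sense();print(t,round(S['time'],2),np.round(S['ee_pos'],4),round(S['gripper_width'],4),np.round(S['wrist_force'],1),np.round(S['wrist_torque'],2))
E
python3 - <<'E'
from h import *
for th in (.04,.08,.12,.145,.17):
    q,o=pose(th); env.servo_line(q,o,velocity=.03); rep(th)
env.dwell(.2);rep()
f=grab_frame('scene');a=f['color'][110:230,250:410,::-1]
w=grab_frame('wrist')['color'][:,:,::-1]
C=np.zeros((300,800,3),np.uint8);C[:,:400]=cv2.resize(a,(400,300),interpolation=2);C[:,400:]=cv2.resize(w,(400,300));cv2.imwrite('pics/tip.png',C)
E
```

```text
0.04 8.44 [0.4541 0.2519 0.1529] 0.0239 [ 0.8  0.4 -1.1] [ 0.02 -0.25 -0.02]
0.08 8.85 [0.457  0.252  0.1601] 0.0242 [-0.2 -0.4 -0.6] [-0.09 -0.21  0.02]
0.12 9.26 [0.4606 0.2521 0.1673] 0.0243 [1.6 0.1 0.7] [ 0.12 -0.43  0.05]
0.145 9.57 [0.4626 0.252  0.1716] 0.0238 [0.1 0.7 1.1] [ 0.05 -0.39  0.04]
0.17 9.88 [0.4649 0.252  0.1758] 0.0239 [-0.6  1.1  2. ] [ 0.04 -0.42  0.01]
 10.07 [0.4649 0.252  0.1758] 0.0239 [ 1.2 -0.1  0.3] [ 0.02 -0.54  0.04]
```

View pics/tip.png

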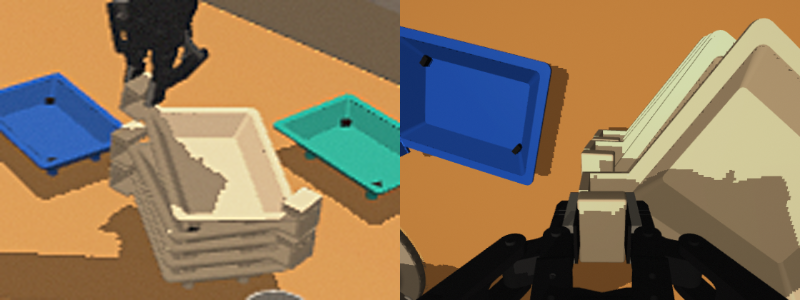

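The picture shows the ear gripped and the top tray tipped. Its ear corner is up at about (137,95) in the crop, with a gap to the trays below. The far corner still sits under the hook near (300,200), so I'll draw it out next.

```bash
python3 - <<'E'
from h import *
for d,up in ((.012,0),(.025,0),(.027,.02),(.027,.06)):
    q,o=pose(.17,d,up); env.servo_line(q,o,velocity=.04); rep((d,up))
f=grab_frame('scene');a=f['color'][90:240,230:430,::-1]
w=grab_frame('top')['color'][100:250,140:340,::-1]
C=np.zeros((300,800,3),np.uint8);C[:,:400]=cv2.resize(a,(400,300),interpolation=2);C[:,400:]=cv2.resize(w,(400,300),interpolation=2);cv2.imwrite('pics/lift.png',C)
E
```

```text
(0.012, 0) 10.62 [0.4525 0.2519 0.1778] 0.024 [ 0.3  0.5 -1.4] [ 0.06 -0.15  0.02]
(0.025, 0) 11.1 [0.4401 0.2521 0.1803] 0.0239 [ 0.1 -0.6  0. ] [-0.01 -0.17  0.03]
(0.027, 0.02) 11.76 [0.4382 0.252  0.2005] 0.0244 [ 1.3 -0.1  0.1] [-0.01 -0.07 -0.06]
(0.027, 0.06) 12.91 [0.4381 0.2519 0.2402] 0.024 [-0.9 -0.6 -1. ] [-0.02 -0.09 -0.01]
```

View pics/lift.png

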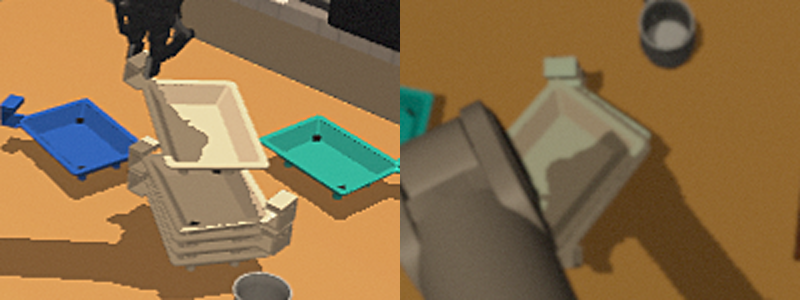

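```bash
python3 - <<'E'
from h import *
q,o=pose(.17,.027,.12); env.servo_line(q,o,velocity=.08)
env.servo_line([.44,.252,.33],[180,0,90],velocity=.08); env.dwell(.3); rep()
phi=np.deg2rad(-60); m=np.array([.523,-.369]); e=m-.12*np.array([np.cos(phi),np.sin(phi)])
q=env.ik([*e,.32],[180,0,30]);print(e,q,sensors.sense()['joints'])
# mid-way joint waypoints for a gentle swing
j0=np.array(sensors.sense()['joints']);
for s in (.33,.67,1): env.move_joints(list(j0+s*(np.array(q)-j0))); rep(s)
env.servo_line([*e,.2595],velocity=.06); env.dwell(.4); rep(); print(sensors.sense()['eef_rot'])
F={}
C=np.zeros((420,800,3),np.uint8)
for i,c in enumerate(('scene','top')):
    f=grab_frame(c);F[c]=f;C[:300,i*400:i*400+400]=cv2.resize(f['color'][:,:,::-1],(400,300))
    for l in ('tray_centre','tray_far','tray_ear','second_centre'):
        for r in finder.tip_of(l,c)[:2]:
            px=np.array(r['at'])*[560,420];F[c,l]=F.get((c,l),px);print(c,l,round(r['p'],2),px.round(0))
for l in ('tray_centre','tray_far','tray_ear'):
    if ('scene',l) in F and ('top',l) in F: print(l,tri([(F[c],F[c,l]) for c in ('scene','top')]).round(3))
cv2.imwrite('pics/final.png',C[:300])
E
```

```text
14.72 [0.4402 0.2518 0.3293] 0.0238 [-0.5 -0.1 -0.8] [0.03 0.09 0.01]
[ 0.463      -0.26507695] [-13.29636114  11.62788088  42.97108309 105.26122493  -8.62151367
  66.4159072  -27.44592199] [-39.70576237   7.06322804   3.19499411 105.68802192  -0.43117386
  67.34534206 -36.40074749]
0.33 15.47 [0.5083 0.0893 0.3207] 0.0243 [-0.3 -0.1 -1.2] [ 0.13  0.08 -0.  ]
0.67 16.23 [ 0.5169 -0.0927  0.3172] 0.0237 [ 0.5  0.6 -1.8] [0.12 0.04 0.03]
1 16.98 [ 0.4636 -0.2641  0.3199] 0.0238 [ 0.   0.3 -1.3] [ 0.12 -0.03  0.02]
 18.53 [ 0.4631 -0.2651  0.2596] 0.024 [ 0.5 -0.4 -0.7] [0.09 0.05 0.01]
[ 1.79992983e+02 -1.16808116e-02  3.00046712e+01]
scene tray_centre 0.85 [130. 245.]
scene tray_far 0.68 [ 96. 278.]
scene tray_ear 0.59 [214. 278.]
scene tray_ear 0.55 [148. 192.]
scene second_centre 0.97 [395. 173.]
scene second_centre 0.66 [333. 190.]
top tray_centre 0.57 [479. 200.]
top tray_far 0.57 [531. 179.]
top tray_ear 0.69 [445. 225.]
top second_centre 0.8 [128. 172.]
top second_centre 0.76 [225. 184.]
tray_centre [ 0.525 -0.363  0.217]
tray_far [ 0.577 -0.473  0.236]
tray_ear [ 0.538 -0.271  0.101]
```

View pics/final.png

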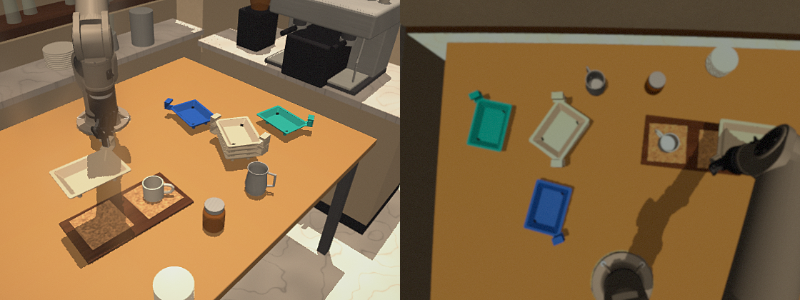

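```bash
python3 - <<'E'
from h import *
rep(); env.close_job(); rep()
E
```

```text
19.03 [ 0.463  -0.2651  0.2595] 0.0239 [ 0.7 -0.2 -1.1] [0.1  0.07 0.04]
the job is handed in; nothing more can be done
the job is handed in; nothing more can be done
```

The top tray is off the stack and held level over the free mat. I handed the job in at about 19 s of the 38 s allowed; no verdict is reported.

**What I did:** I gripped the top tray by its ear at 80 N and tipped it 0.17 rad about the far foot. I drew it about 27 mm out from under the hook, lifted it clear, levelled it and swung it over to the mat without the cup.

**Last checks:**
- **Position:** triangulating from the two cameras puts the tray centre at (0.525, -0.363, 0.217). The mat centre is at (0.523, -0.369), so it is about 6 mm off in plan and about 20 cm above the mat.
- **Level:** the gripper is vertical, and the far corner measures within about 3 mm of its level height.
- **Grip:** the fingers stand at 24 mm on the 25 mm ear.
- **Everything else:** in the pictures the second tray looks seated, and the cup, jug and jar look unmoved. I judged these by eye and did not re-measure them.

**One disagreement:** the last triangulated ear position was wrong. In the scene picture the network chose a spot by the cup instead of the ear, so I discarded that result.

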